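Send the tested plugs down the split chute into the round pan

TASK

Tested steel plugs go back for remelting in the round pan. Swing the lever of the split chute fully over so that its flap lets parts through to the spout above the round pan, then take the scoop that holds the three small plugs and pour them all into the chute's funnel so that they slide into that pan. Stand the empty scoop back upright on the table; do not touch the plugs by hand, do not tip them straight into the pan, and leave the other scoop where it is.

Things in the scene. Friction and masses are not known exactly. Their poses are not given: they have to be found in the camera images.
- flap (a joint): Angle of the chute's flap and its lever, on one shaft along the chute's x, 138 mm above the table. 0 = upright, stops at +-0.75 rad. Positive: both lean to the chute's +y, shutting the +y spout, so parts leave by the -y spout; negative: the reverse. So the lever must lean AWAY from the wanted spout. Starts near the middle; friction holds it where left; about 1 N at the knob moves it.
- lever_knob (a point): Centre of the black ball knob, 26 mm across, on the lever (8 mm rod) at the chute's robot side: 97 mm from the shaft's axis, 235 mm above the table when upright, 209 mm at a stop; 116 mm to the chute's -x side of the mouth's centre, 20 mm clear of the funnel's rim. Axes turn with the flap: z along the lever away from the shaft, x the chute's x.
- mouth (a point): Centre of the sheet-metal chute's open mouth, level with its rim 225 mm above the table. Chute fixed; its x points away from the lever, z up; spouts on its +y and -y sides, 52 mm up. The mouth is 160 by 160 mm at the rim, narrowing to 115 (x) by 120 mm within 22 mm; the upright flap's tip is 8 mm below the rim. Takes parts poured from any direction. Clear window on the far side.
- pan_floor (a point): Centre of the inner floor (4 mm above the table) of the round steel pan, 130 mm across, 45 mm high, fixed under one of the two spouts, about 145 mm from the chute's middle along the chute's +y or -y (it differs from run to run). A rectangular tray, 130 by 124 mm, is under the other spout: not wanted.
- scoop_grip (a point): Centre of the black handle bar (14 mm thick and high, 74 mm long along y, 85 mm above the underside) over the middle of the metal scoop holding the plugs. Scoop 110 mm long (x), 74 wide, 30 mm walls on three sides, open at its front, the +x end; z up; 0.15 to 0.35 kg, stands on the table. Plugs ride safely when level, slide out when the front is tipped 35 degrees or more down (45 is ample).
- scoop_lip (a point): Middle of the front edge of that scoop's floor: 55 mm ahead (+x) of the handle's centre and 82 mm below it. Same axes. The plugs leave over this edge.
- other_grip (a point): Centre of the handle bar of a second scoop of the same make, with a single large disc (42 mm across) in it: leave it alone.
- plug1: Small steel plug, a cylinder 24 mm across and 20 mm high, about 70 g; it starts standing upright in the scoop, behind and under the handle. Origin: centre of its underside.
- plug2: A second such plug, in the same scoop.
- plug3: A third such plug, in the same scoop.
Not all that is in view belongs to the job. Leave any purple look-alike of the part that bears scoop_grip alone.

How it is judged:
By the outcome, as a careful person would: the job done as asked, in the order asked, and still so for the second after the job is handed in, with the robot touching nothing.
It also fails if it takes over 69 s, if anything falls off the work surface, if the arm or the gripper's body presses on something with over 40 N, if the wrist force passes 120 N, or if a joint passes its speed limit or range.

ROBOT

A 6-joint arm with a two-finger parallel gripper is mounted at the origin on the work surface. World frame = base frame: x ahead of the robot, y to its left, z up, the work surface at z = 0. Lengths are in m, angles in rad, forces in N, time in s.
With the tool pointing down it reaches from about 0.35 to 0.975 m from the base axis. Payload 4.9 kg.
Tool frame: the origin (TCP) lies at the very end of the fingers, on their centre line; the grasp point (between the pads) lies 19 mm behind it; z points along the fingers, y is the line along which they close (so a half turn about z gives the same grasp; the last joint's range is limited). The gripper opens to 85 mm and grips with 20 to 120 N. Pads are 22 mm wide; open, the fingers measure 114 mm over their backs; the gripper's body (76 mm by 85 mm) begins 54 mm behind the grasp point. The pads swing forward as they close: fully open they stand 13 mm farther back than shut.
Start: joints at [-1.459, 0.053, 1.613, -0, 1.476, -0.119], TCP at [0.143, -0.608, 0.231] pointing down, gripper open.
Joint ranges: [-3.01, 3.01], [-1.01, 2.22], [0.06, 2.58], [-1.02, 4.17], [0.09, 2.62], [-3.14, 3.14]. Speed limits (rad/s): [2.57, 2.57, 3.14, 3.14, 3.14, 3.14].

INTERFACE

Orientations are given as a unit quaternion [w, x, y, z].
In Python, from plant import manip gives the robot as it stands.
- The arm moves only by the tool move_arm, never from a script. Its argument "plan" is a list that holds one entry, the list of rows, each a list of 7 numbers: the shift along the tool's x, y, z as a fraction of full scale, then the turn, a rotation vector about the tool's x, y, z as a fraction of full scale, then the closure, from 0 (fully open) to 1 (shut). In form: [[[dx, dy, dz, wx, wy, wz, fingers], ...]]. A call has exactly 10 rows; each row shifts and turns the commanded pose from where the row before left it, along the tool's axes as they then stand; what a row does not reach is not made up. Full scale, the value 1, is 0.12 m for a shift and 0.15 rad for a turn. A row lasts 1/8 s, in which the tool goes at most 62.5 mm and 10.7 degrees, less where a joint would pass 70% of its speed; a pose out of reach is approached as far as the arm can. A call with a number of a shift or a turn outside -1 to 1 is refused whole. A call with a gripper value outside its range is refused whole. The fingers move at their own pace and stop on an object; the grip force is fixed at half the most. Time passes only in rows, so rows that do not move let the fingers close, or fill a call up. It gives the time, the measured TCP pose, the force, the opening and the grip force at its end, in the units of the state.
- manip.state(): the state, without advancing time (a new reading comes with each control period).
- manip.grab_frame(name): name is "scene" or "top"; returns a dict with "pixels" (400x640x3 uint8, blue, green, red), "depth" (400x640 float32, m along the optical axis (not along the pixel's ray), 0 where there is no reading), "vfov" (degrees; the focal length in pixels is half the picture's height over the tangent of half this angle, whatever the lens; pixels are square), "cx", "cy" (the principal point, pixels), "view" (4x4, takes a point from world to camera coordinates). Camera axes: x right, y down, z forward; pixel columns grow to the right and rows downward; lengths in m; the calibration is good to about 2 mm. A picture is of the moment at which its call begins.
- manip.job_done(): hands the job in; it is judged then, once.
The state is a dict: "time": time; "joint_pos": joint angles; "joint_vel": joint speeds; "joint_efforts": joint torques, N m; "tool_pos": TCP position; "tool_rot": TCP orientation; "contact_force": force on the tool from outside, world axes, zero at the start; "ft_torque": the same for the moment, N m; "gripper_width": opening from 0.0 (shut) to 1.0 (fully open); "grasp_force": force on a finger pad.
Only numpy, scipy, OpenCV 4.12 (cv2) and the standard library are available. Lean on these libraries where they do the work, as an engineer would, in place of code of your own. Each camera call takes 0.05 s, during which the arm holds its last target. There are 200 camera calls.

## Working session

There is one attempt and no reset: what is moved stays moved. The work goes in short steps, Python scripts to look and compute and a tool call to move; the robot and the scene stay as the last step left them, time stands still between calls to the robot, and variables do not carry over. Pictures are saved under pics/ and viewed, at most 10 in all, crops included, and the job is handed in when it is done.

Besides the shell and the picture viewer there is one more tool, called after "Request:" as name(argument=value, ...), one argument or row to a line, values as JSON. move_arm: Moves the arm, as the interface text tells. Its arguments: {"type":"object","properties":{"plan":{"type":"array"}},"required":["plan"]}

```bash
mkdir -p pics; cat > h.py <<'E'
import numpy as np,cv2
from plant import manip
def grab(n):
    f=manip.grab_frame(n); f['f']=200/np.tan(np.radians(f['vfov'])/2); return f
def p2w(f,u,v,d=None):
    d=d if d is not None else f['depth'][int(v),int(u)]
    p=np.array([(u-f['cx'])/f['f']*d,(v-f['cy'])/f['f']*d,d,1]); return (np.linalg.inv(f['view'])@p)[:3]
def w2p(f,p):
    c=f['view']@np.r_[p,1]; return np.array([c[0]/c[2]*f['f']+f['cx'],c[1]/c[2]*f['f']+f['cy']])
E
python3 - <<'E'
from h import *
import pickle
for n in('scene','top'):
    f=grab(n); cv2.imwrite(f'pics/{n}0.png',f['pixels']); pickle.dump(f,open(n+'.pkl','wb')); print(n,np.round(np.linalg.inv(f['view']),3),f['f'])
print(manip.state())
E
```

```text
scene [[ 0.064  0.706 -0.706  1.309]
 [ 0.998 -0.049  0.041 -0.023]
 [-0.006 -0.707 -0.707  1.041]
 [ 0.     0.     0.     1.   ]] 500.53241716689143
top [[-0.012 -0.992  0.125  0.276]
 [-1.     0.013  0.008  0.011]
 [-0.01  -0.125 -0.992  1.595]
 [ 0.     0.     0.     1.   ]] 501.8136488401015
{'time': 0.1, 'joint_pos': array([-1.45899752e+00,  5.33071916e-02,  1.61415727e+00, -1.33887920e-05,
        1.47603277e+00, -1.18989659e-01]), 'joint_vel': array([-0.00056148, -0.00013168, -0.00153548, -0.00162273,  0.00161698,
        0.00052885]), 'joint_efforts': array([ 3.78733539e-04, -3.94903994e+01, -3.71364462e+01, -1.28760385e-04,
        3.90206536e-03,  6.89695000e-06]), 'tool_pos': array([ 0.14290435, -0.60785444,  0.23017549]), 'tool_rot': array([-9.52310462e-04,  9.93348946e-01,  1.15138894e-01, -3.23982294e-06]), 'contact_force': array([ 0.06770242, -0.44692355, -0.57180698]), 'ft_torque': array([-0.02554899,  0.03633987, -0.00125654]), 'grasp_force': 0.0, 'gripper_width': 1.000601616279699}
```

View pics/scene0.png

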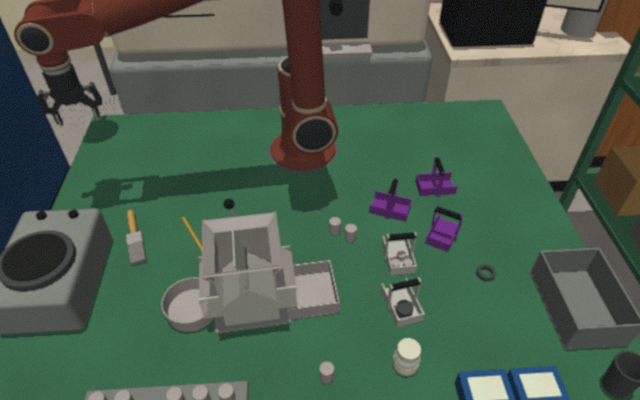

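View pics/top0.png

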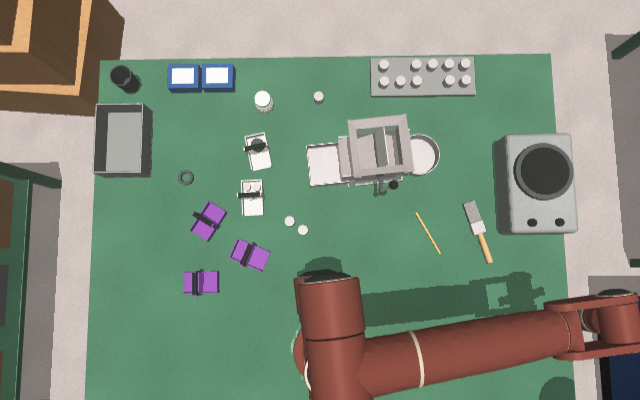

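The scene view shows the chute at about (243,270), its knob at (229,204) and the round pan at (190,305). The plug scoop is at about (400,252) and the disc scoop at (404,300). In the top view the chute is at (380,150), the round pan at (422,155), the knob at (393,185), the plug scoop at (251,197) and the disc scoop at (257,150).

```bash
python3 - <<'E'
import pickle,cv2,numpy as np
s=pickle.load(open('scene.pkl','rb'))['pixels'];t=pickle.load(open('top.pkl','rb'))['pixels']
def c(im,x,y,w,h,k): return cv2.resize(im[y:y+h,x:x+w],None,fx=k,fy=k,interpolation=cv2.INTER_CUBIC)
# each 400x300
a=c(s,375,225,50,37.5.__int__() if 0 else 37,8);b=c(t,230,170,50,37,8)
d=c(s,150,190,200,148,2);e=c(t,300,105,150,111,8/3)
e=cv2.resize(e,(400,296));
cv2.imwrite('pics/crop.png',np.vstack([np.hstack([a,b]),np.hstack([d,e])]))
E
```

```text
(no output)
```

View pics/crop.png

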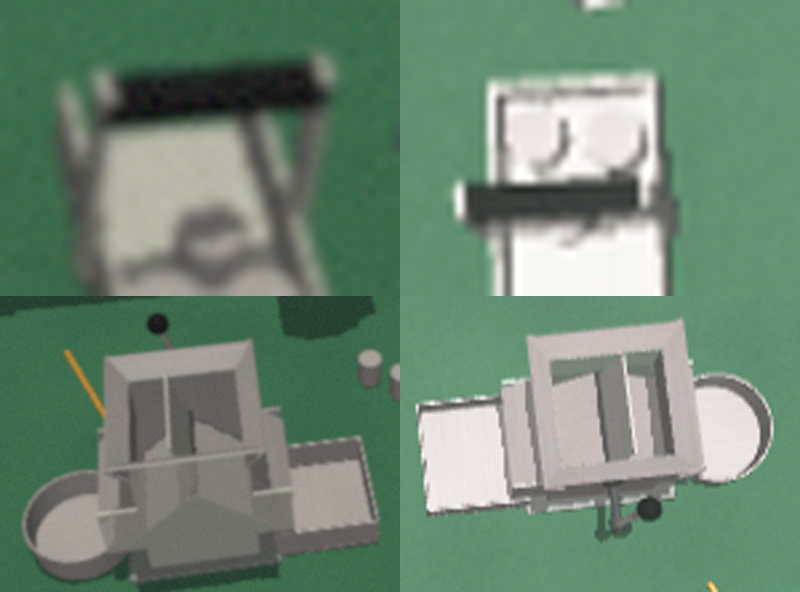

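```bash
cat >> h.py <<'E'
def tri(s,a,t,b):
    A=[]
    def ray(f,p):
        M=np.linalg.inv(f['view']);d=M[:3,:3]@np.array([(p[0]-f['cx'])/f['f'],(p[1]-f['cy'])/f['f'],1]);return M[:3,3],d/np.linalg.norm(d)
    P=[ray(s,a),ray(t,b)]
    H=[np.eye(3)-np.outer(d,d) for _,d in P]
    x=np.linalg.solve(sum(H),sum(h@o for h,(o,_) in zip(H,P)))
    return x, sum(np.linalg.norm(h@(x-o)) for h,(o,_) in zip(H,P))
E
python3 - <<'E'
from h import *
import pickle
np.set_printoptions(precision=4,suppress=True)
s=pickle.load(open('scene.pkl','rb'));t=pickle.load(open('top.pkl','rb'))
S=lambda x,y:(150+x/2-.25,190+(y-296)/2-.25); T=lambda x,y:(300+(x-400)*.375-.3,105+(y-296)*.375-.3)
S8=lambda x,y:(375+x/8-.44,225+y/8-.44);T8=lambda x,y:(230+(x-400)/8-.44,170+y/8-.44)
print('barL',tri(s,S8(315,85),t,T8(467,204)),'barR',tri(s,S8(107,98),t,T8(638,193)))
print('knob',tri(s,S(157,324),t,T(649,510)))
# rim corners: near-left.. (robot side +y, robot side -y, far -y, far +y)
for n,a,b in [('r+',S(250,343),T(541,490)),('r-',S(105,358),T(703,473)),('f-',S(105,473),T(683,321)),('f+',S(268,452),T(527,338))]: print(n,tri(s,a,t,b))
c=p2w(t,*T(740,435));print('pan',c)
for u,v in [(249,195),(245,195),(254,194)]: print('bar d',p2w(t,u,v))
print('knob d',p2w(t,393,185),p2w(s,228,204))
print('plugs',p2w(t,*T8(535,130)),p2w(t,*T8(610,135)))
for q in [(250,83),(400+90,83),(400+255,75)]: print(p2w(t,*T8(*q)))
E
```

```text
barL (array([0.4764, 0.2667, 0.0837]), np.float64(0.001941828537260413)) barR (array([0.4793, 0.2002, 0.086 ]), np.float64(0.0001572909284577028))
knob (array([ 0.4791, -0.1844,  0.2307]), np.float64(0.001734699500630891))
r+ (array([ 0.5038, -0.0766,  0.2169]), np.float64(0.0021579649840980783))
r- (array([ 0.5188, -0.2424,  0.22  ]), np.float64(0.003286091876871216))
f- (array([ 0.6814, -0.2264,  0.2212]), np.float64(0.004218230407855745))
f+ (array([ 0.6657, -0.0614,  0.2209]), np.float64(0.004687610966784243))
pan [ 0.6027 -0.33    0.006 ]
bar d [0.4745 0.2304 0.0946]
bar d [0.4758 0.2438 0.0862]
bar d [0.478  0.2159 0.0903]
knob d [ 0.4768 -0.1829  0.2456] [ 0.4923 -0.1816  0.2427]
plugs [0.5122 0.2479 0.0316] [0.5115 0.2197 0.0205]
[0.5369 0.3668 0.0046]
[ 0.5367  0.2712 -0.002 ]
[ 0.5404  0.2056 -0.0098]
```

Request:
move_arm(
  plan=[
    [[0, 0, 0, 0, 0, -0.95, 1], [0, 0, 0, 0, 0, -0.95, 1], [0, 0, 0, 0, 0, -0.95, 1], [0, 0, 0, 0, 0, -0.95, 1], [0, 0, 0, 0, 0, -0.95, 1], [0, 0, 0, 0, 0, -0.95, 1], [0, 0, 0, 0, 0, -0.95, 1], [0, 0, 0, 0, 0, -0.95, 1], [0, 0, 0, 0, 0, -0.95, 1], [0, 0, 0, 0, 0, -0.95, 1]],
  ],
)

```text
time: 1.35
tool_pos: [0.1429, -0.608, 0.2305]
tool_rot: [-0.0, 0.675, 0.738, 0.0]
contact_force: [-0.2, -0.2, -0.0]
gripper_width: 0.0
grasp_force: 0.0
```

```bash
cat >> h.py <<'E'
from scipy.spatial.transform import Rotation as Ro
np.set_printoptions(precision=4,suppress=True)
def Rt(): q=manip.state()['tool_rot']; return Ro.from_quat([q[1],q[2],q[3],q[0]])
def need(p,R=None):
    st=manip.state();r=Rt();print('t',st['time'],'pos',st['tool_pos'],'yaw x',r.as_matrix()[:,0],'z',r.as_matrix()[:,2],'F',st['contact_force'],'w',st['gripper_width'],st['grasp_force'],'q',st['joint_pos'])
    print('shift/0.12:',r.inv().apply(np.array(p)-st['tool_pos'])/.12)
    if R is not None: print('turn/.15:',(r.inv()*R).as_rotvec()/.15)
cx=np.array([.9957,.093,0]);cy=np.array([-.093,.9957,0]);M=np.array([.5924,-.1517,0])
def ch(x,y,z): return M+x*cx+y*cy+[0,0,z]
E
python3 - <<'E'
from h import *
need(ch(-.118,-.085,.2)); print(ch(-.118,-.085,.2))
E
```

```text
t 1.35 pos [ 0.1429 -0.608   0.2305] yaw x [-0.0896  0.996   0.0013] z [-0.0002  0.0013 -1.    ] F [-0.2192 -0.1972 -0.036 ] w 0.00023883391697655654 0.0 q [-1.459   0.0531  1.6138 -0.      1.476  -1.5487]
shift/0.12: [2.7398 3.0903 0.2578]
[ 0.4828 -0.2473  0.2   ]
```

Request:
move_arm(
  plan=[
    [[0.3, 0.34, 0, 0, 0, 0, 1], [0.3, 0.34, 0.03, 0, 0, 0, 1], [0.3, 0.34, 0.03, 0, 0, 0, 1], [0.3, 0.34, 0.03, 0, 0, 0, 1], [0.3, 0.34, 0.03, 0, 0, 0, 1], [0.3, 0.34, 0.03, 0, 0, 0, 1], [0.3, 0.34, 0.03, 0, 0, 0, 1], [0.3, 0.34, 0.03, 0, 0, 0, 1], [0.3, 0.34, 0.03, 0, 0, 0, 1], [0.04, 0.03, 0.02, 0, 0, 0, 1]],
  ],
)

```text
time: 2.6
tool_pos: [0.4858, -0.2467, 0.1993]
tool_rot: [-0.001, 0.675, 0.738, 0.0]
contact_force: [-0.3, -0.8, 0.3]
gripper_width: 0.002
grasp_force: 0.0
```

```bash
python3 - <<'E'
from h import *
need(ch(-.118,.042,.2))
E
```

```text
t 2.6 pos [ 0.4858 -0.2467  0.1993] yaw x [-0.0894  0.996   0.0011] z [-0.0008  0.0011 -1.    ] F [-0.3302 -0.7569  0.2884] w 0.0017159126410910652 0.0 q [-0.6068 -0.1166  1.8322  0.0004  1.4273 -0.6964]
shift/0.12: [ 1.0559 -0.0288 -0.0043]
```

Request:
move_arm(
  plan=[
    [[0.12, -0.03, 0, 0, 0, 0, 1], [0.12, 0, 0, 0, 0, 0, 1], [0.12, 0, 0, 0, 0, 0, 1], [0.12, 0, 0, 0, 0, 0, 1], [0.12, 0, 0, 0, 0, 0, 1], [0.12, 0, 0, 0, 0, 0, 1], [0.1, 0, 0, 0, 0, 0, 1], [0.1, 0, 0, 0, 0, 0, 1], [0.06, 0, 0, 0, 0, 0, 1], [0.02, 0, 0, 0, 0, 0, 1]],
  ],
)

```text
time: 3.85
tool_pos: [0.4707, -0.1296, 0.2001]
tool_rot: [-0.0, 0.676, 0.737, 0.0]
contact_force: [0.0, -0.2, 0.4]
gripper_width: -0.005
grasp_force: 0.3
```

```bash
python3 - <<'E'
from h import *
need(ch(-.118,.042,.2))
f=grab('top');g=grab('scene')
a=cv2.resize(f['pixels'][105:216,300:450],(400,296),interpolation=2);b=cv2.resize(g['pixels'][180:328,150:350],(400,296),interpolation=2)
cv2.imwrite('pics/push1.png',np.hstack([b,a]))
E
```

```text
t 3.85 pos [ 0.4707 -0.1296  0.2001] yaw x [-0.0854  0.9963  0.0001] z [ 0.      0.0001 -1.    ] F [ 0.0218 -0.1876  0.3532] w -0.004656406237799244 0.298661682754755 q [-0.4212 -0.2631  1.9574  0.0001  1.4473 -0.5067]
shift/0.12: [0.0721 0.0084 0.0009]
```

View pics/push1.png

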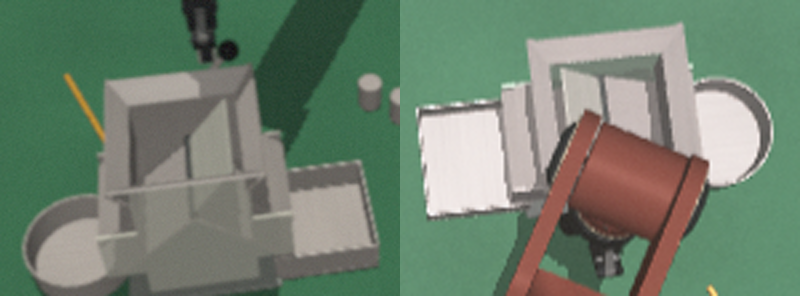

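The flap now leans to +y. The knob is at about (228,50) in the left crop, just ahead of the finger. I'll push gently on to the stop.

Request:
move_arm(
  plan=[
    [[0.03, 0, 0, 0, 0, 0, 1], [0.03, 0, 0, 0, 0, 0, 1], [0.02, 0, 0, 0, 0, 0, 1], [0.02, 0, 0, 0, 0, 0, 1], [0.01, 0, 0, 0, 0, 0, 1], [0.01, 0, 0, 0, 0, 0, 1], [0, 0, 0, 0, 0, 0, 1], [0, 0, 0, 0, 0, 0, 1], [0, 0, 0, 0, 0, 0, 1], [0, 0, 0, 0, 0, 0, 1]],
  ],
)

```text
time: 5.2
tool_pos: [0.4697, -0.1194, 0.2]
tool_rot: [0.003, 0.677, 0.736, -0.003]
contact_force: [1.8, -13.8, -3.8]
gripper_width: 0.004
grasp_force: 7.1
```

```bash
python3 - <<'E'
from h import *
need(ch(-.118,.042,.2))
E
```

```text
t 5.2 pos [ 0.4697 -0.1194  0.2   ] yaw x [-0.0833  0.9965 -0.0091] z [ 0.0008 -0.0091 -1.    ] F [  1.7583 -13.8117  -3.8173] w 0.00365307785129077 7.052873522043228 q [-0.398  -0.275   1.9671 -0.0082  1.4452 -0.4804]
shift/0.12: [-0.0128  0.0101  0.0005]
```

Request:
move_arm(
  plan=[
    [[-0.15, 0, 0, 0, 0, 0, 1], [-0.15, 0, 0, 0, 0, 0, 1], [0, -0.1, -0.3, 0, 0, 0, 0.5], [0, -0.1, -0.4, 0, 0, 0, 0], [0, 0, 0, 0, 0, 0, 0], [0.5, 0, 0, 0, 0, 0, 0], [0.5, 0, 0, 0, 0, 0, 0], [0.5, 0, 0, 0, 0, 0, 0], [0.5, 0, 0, 0, 0, 0, 0], [0.5, 0, 0, 0, 0, 0, 0]],
  ],
)

```text
time: 6.45
tool_pos: [0.4227, 0.147, 0.2833]
tool_rot: [-0.0, 0.677, 0.736, -0.0]
contact_force: [1.2, -0.1, -0.3]
gripper_width: 0.997
grasp_force: 0.0
```

```bash
python3 - <<'E'
from h import *
sx=np.array([-.998,-.05,0]);sy=np.array([.05,-.998,0])
R=Ro.from_matrix(np.c_[-sy,-sx,[0,0,-1]])
need([.4778,.2335,.16],R)
g=grab('scene');f=grab('top')
b=cv2.resize(g['pixels'][180:328,150:350],(400,296),interpolation=2);a=cv2.resize(f['pixels'][105:216,300:450],(400,296),interpolation=2)
c=cv2.resize(g['pixels'][200:311,340:490],(400,296),interpolation=2)
cv2.imwrite('pics/push2.png',np.vstack([np.hstack([b,a]),np.hstack([c,c*0])]))
E
```

```text
t 6.45 pos [0.4227 0.147  0.2833] yaw x [-0.0846  0.9964  0.0004] z [-0.0006  0.0004 -1.    ] F [ 1.1639 -0.0677 -0.2858] w 0.996928258352187 0.0 q [ 0.1678 -0.4162  1.9371  0.0005  1.6212  0.0831]
shift/0.12: [0.679  0.5187 1.0278]
turn/.15: [-0.0039 -0.0027  0.2311]
```

View pics/push2.png

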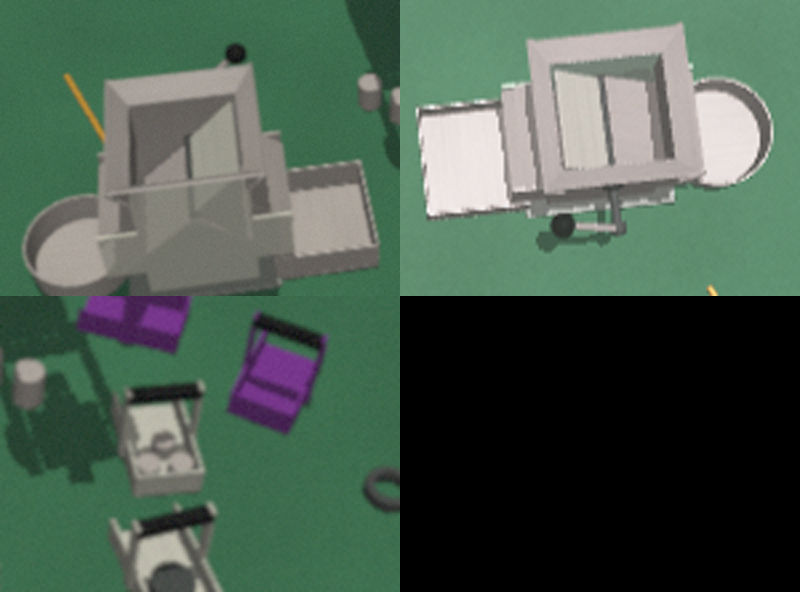

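The lever leans fully to the tray side: its knob is at (563,226) in the top crop. The flap covers the tray side. The scoop is undisturbed, with three plugs at its back end. I'm moving above it now.

Request:
move_arm(
  plan=[
    [[0.2, 0.15, 0.2, 0, 0, 0, 0], [0.2, 0.15, 0.2, 0, 0, 0, 0], [0.2, 0.15, 0.2, 0, 0, 0, 0], [0.08, 0.07, 0.2, 0, 0, 0, 0], [0, 0, 0.2, 0, 0, 0, 0], [0, 0, 0, 0, 0, 0.12, 0], [0, 0, 0, 0, 0, 0.11, 0], [0, 0, 0, 0, 0, 0, 0], [0, 0, 0, 0, 0, 0, 0], [0, 0, 0, 0, 0, 0, 0]],
  ],
)

```text
time: 7.8
tool_pos: [0.4787, 0.2319, 0.1647]
tool_rot: [0.0, 0.689, 0.725, 0.0]
contact_force: [0.5, 0.2, -0.0]
gripper_width: 1.004
grasp_force: 0.0
```

```bash
python3 - <<'E'
from h import *
sx=np.array([-.998,-.05,0]);sy=np.array([.05,-.998,0])
R=Ro.from_matrix(np.c_[-sy,-sx,[0,0,-1]])
need([.4778,.2335,.066],R)
import pickle
s=pickle.load(open('scene.pkl','rb'));t=pickle.load(open('top.pkl','rb'))
k=tri(s,(267.5-.25,206.5-.25),t,(361,189.5))[0];print('knob',k,(k-M)@cy)
E
```

```text
t 7.8 pos [0.4787 0.2319 0.1647] yaw x [-0.0505  0.9987  0.0003] z [ 0.001   0.0003 -1.    ] F [ 0.539   0.2385 -0.0131] w 1.0042834735376693 0.0 q [ 0.3113 -0.1211  1.8955  0.      1.3662  0.2608]
shift/0.12: [ 0.013  -0.0075  0.8228]
turn/.15: [ 0.0065 -0.0019  0.0028]
knob [ 0.4709 -0.0973  0.2082] 0.06547336085836561
```

The knob measures 65 mm of lean, which is the stop. Next I descend and grasp the scoop.

Request:
move_arm(
  plan=[
    [[0.01, 0, 0.2, 0, 0, 0, 0], [0, 0, 0.2, 0, 0, 0, 0], [0, 0, 0.2, 0, 0, 0, 0], [0, 0, 0.12, 0, 0, 0, 0], [0, 0, 0.08, 0, 0, 0, 0], [0, 0, 0, 0, 0, 0, 0.5], [0, 0, 0, 0, 0, 0, 1], [0, 0, 0, 0, 0, 0, 1], [0, 0, 0, 0, 0, 0, 1], [0, 0, 0, 0, 0, 0, 1]],
  ],
)

```text
time: 9.05
tool_pos: [0.4784, 0.2332, 0.0686]
tool_rot: [-0.0, 0.689, 0.725, -0.0]
contact_force: [-1.9, -1.7, 3.2]
gripper_width: 0.15
grasp_force: 59.9
```

Request:
move_arm(
  plan=[
    [[0, 0, 0, 0, 0, 0, 1], [0, 0, 0, 0, 0, 0, 1], [0, 0, -0.05, 0, 0, 0, 1], [0, 0, -0.1, 0, 0, 0, 1], [0, 0, -0.1, 0, 0, 0, 1], [0, 0, 0, 0, 0, 0, 1], [0, 0, 0, 0, 0, 0, 1], [0, 0, 0, 0, 0, 0, 1], [0, 0, 0, 0, 0, 0, 1], [0, 0, 0, 0, 0, 0, 1]],
  ],
)

```text
time: 10.3
tool_pos: [0.4782, 0.2331, 0.0978]
tool_rot: [-0.0, 0.689, 0.725, -0.0]
contact_force: [-0.7, 0.1, -5.0]
gripper_width: 0.154
grasp_force: 58.8
```

```bash
python3 - <<'E'
from h import *
need([.4778,.2335,.3])
g=grab('scene');f=grab('top')
a=cv2.resize(f['pixels'][105:216,180:330],(400,296),interpolation=2)
c=cv2.resize(g['pixels'][170:281,340:490],(400,296),interpolation=2)
cv2.imwrite('pics/lift.png',np.hstack([c,a]))
E
```

```text
t 10.3 pos [0.4782 0.2331 0.0978] yaw x [-0.0504  0.9987 -0.0001] z [-0.0005 -0.0001 -1.    ] F [-0.6684  0.1236 -5.0471] w 0.15365258711325744 58.84115517139435 q [ 0.3135 -0.0466  1.9446  0.      1.2441  0.263 ]
shift/0.12: [ 0.0037 -0.0041 -1.6849]
```

View pics/lift.png

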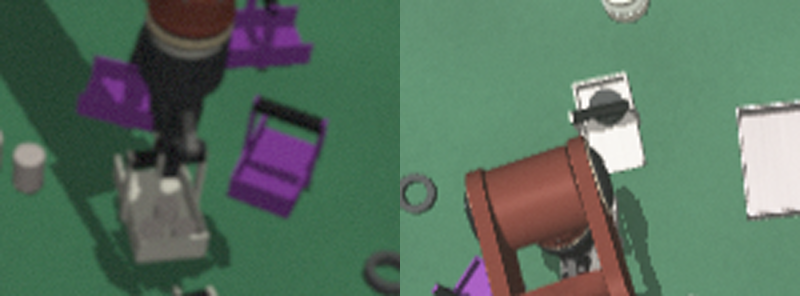

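Request:
move_arm(
  plan=[
    [[0, 0, -0.1, 0, 0, 0, 1], [0, 0, -0.2, 0, 0, 0, 1], [0, 0, -0.25, 0, 0, 0, 1], [0, 0, -0.25, 0, 0, 0, 1], [0, 0, -0.25, 0, 0, 0, 1], [0, 0, -0.25, 0, 0, 0, 1], [0, 0, -0.25, 0, 0, 0, 1], [0, 0, -0.2, 0, 0, 0, 1], [0, 0, -0.15, 0, 0, 0, 1], [0, 0, -0.07, 0, 0, 0, 1]],
  ],
)

```text
time: 11.65
tool_pos: [0.4786, 0.2332, 0.3362]
tool_rot: [0.0, 0.689, 0.725, 0.001]
contact_force: [-0.5, -0.7, -5.1]
gripper_width: 0.149
grasp_force: 58.8
```

```bash
python3 - <<'E'
from h import *
print(ch(.033,-.005,.334));need(ch(.033,-.005,.334))
E
```

```text
[ 0.6257 -0.1536  0.334 ]
t 11.65 pos [0.4786 0.2332 0.3362] yaw x [-0.0505  0.9987  0.0005] z [ 0.0019  0.0006 -1.    ] F [-0.486  -0.7367 -5.1206] w 0.14852979286802942 58.84715437889099 q [ 0.3135 -0.2114  1.6902  0.      1.6608  0.263 ]
shift/0.12: [-3.281   1.0616  0.0183]
```

Request:
move_arm(
  plan=[
    [[-0.08, 0.03, 0, 0, 0, 0, 1], [-0.16, 0.05, 0, 0, 0, 0, 1], [-0.22, 0.07, 0, 0, 0, 0, 1], [-0.25, 0.08, 0, 0, 0, 0, 1], [-0.25, 0.08, 0, 0, 0, 0, 1], [-0.25, 0.08, 0, 0, 0, 0, 1], [-0.25, 0.08, 0, 0, 0, 0, 1], [-0.2, 0.07, 0, 0, 0, -0.1, 1], [-0.15, 0.05, 0, 0, 0, -0.1, 1], [-0.1, 0.03, 0, 0, 0, -0.1, 1]],
  ],
)

```text
time: 12.9
tool_pos: [0.5646, 0.0068, 0.3327]
tool_rot: [-0.001, 0.673, 0.74, -0.001]
contact_force: [-0.5, -0.1, -4.2]
gripper_width: 0.152
grasp_force: 58.9
```

```bash
python3 - <<'E'
from h import *
need(ch(.033,-.005,.334))
E
```

```text
t 12.9 pos [0.5646 0.0068 0.3327] yaw x [-0.0948  0.9955  0.0004] z [-0.0029  0.0001 -1.    ] F [-0.5365 -0.0673 -4.1702] w 0.15166914673161963 58.86787712574005 q [-0.1196 -0.129   1.623  -0.0003  1.6505 -0.2145]
shift/0.12: [-1.379   0.3802 -0.012 ]
```

Request:
move_arm(
  plan=[
    [[-0.08, 0.02, 0, 0, 0, 0, 1], [-0.16, 0.04, 0, 0, 0, 0, 1], [-0.22, 0.06, 0, 0, 0, 0, 1], [-0.22, 0.06, 0, 0, 0, 0, 1], [-0.22, 0.06, 0, 0, 0, 0, 1], [-0.2, 0.06, -0.01, 0, 0, 0, 1], [-0.15, 0.04, 0, 0, 0, 0, 1], [-0.08, 0.02, 0, 0, 0, 0, 1], [-0.05, 0.02, 0, 0, 0, 0, 1], [0, 0, 0, 0, 0, 0, 1]],
  ],
)

```text
time: 14.15
tool_pos: [0.6261, -0.1522, 0.3356]
tool_rot: [-0.0, 0.672, 0.74, 0.0]
contact_force: [-0.0, 0.1, -4.5]
gripper_width: 0.149
grasp_force: 58.9
```

```bash
python3 - <<'E'
from h import *
need(ch(.033,-.005,.334))
g=grab('scene')
cv2.imwrite('pics/over.png',cv2.resize(g['pixels'][100:340,120:440],(800,600),interpolation=2))
E
```

```text
t 14.15 pos [ 0.6261 -0.1522  0.3356] yaw x [-0.0955  0.9954  0.0004] z [-0.0002  0.0004 -1.    ] F [-0.0269  0.057  -4.4838] w 0.1492548991566212 58.86041343212128 q [-0.354   0.058   1.4359  0.0003  1.648  -0.4496]
shift/0.12: [-0.0114 -0.0044  0.0135]
```

View pics/over.png

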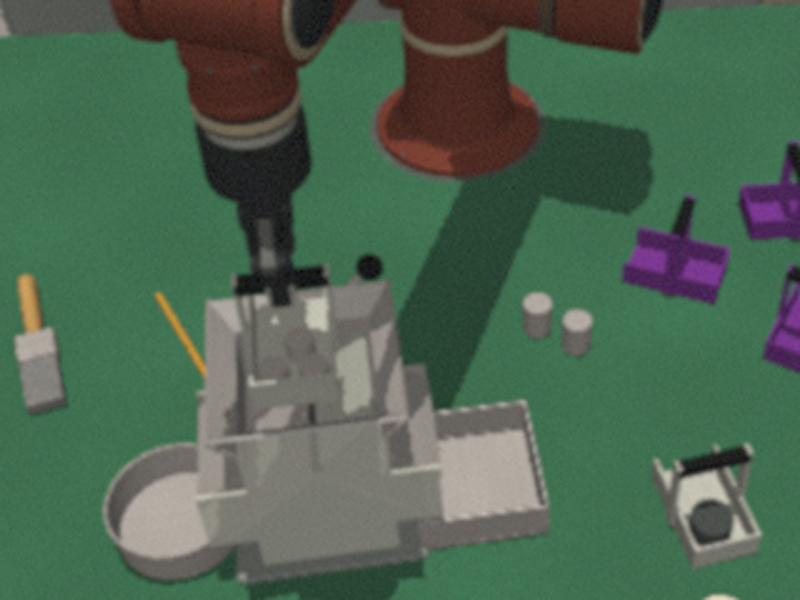

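The scoop hangs level over the mouth at about (290,340), with the plugs still in it. Tipping now.

Request:
move_arm(
  plan=[
    [[0, 0, 0, -0.7, 0, 0, 1], [0, 0, 0, -0.7, 0, 0, 1], [0, 0, 0, -0.7, 0, 0, 1], [0, 0, 0, -0.7, 0, 0, 1], [0, 0, 0, -0.7, 0, 0, 1], [0, 0, 0, -0.7, 0, 0, 1], [0, 0, 0, -0.7, 0, 0, 1], [0, 0, 0, -0.7, 0, 0, 1], [0, 0, 0, -0.4, 0, 0, 1], [0, 0, 0, 0, 0, 0, 1]],
  ],
)

```text
time: 15.45
tool_pos: [0.6251, -0.1516, 0.3349]
tool_rot: [0.292, 0.606, 0.667, 0.321]
contact_force: [0.5, -0.6, -2.6]
gripper_width: 0.153
grasp_force: 59.3
```

Request:
move_arm(
  plan=[
    [[0, 0, 0, 0, 0, 0, 1], [0, 0, 0, 0, 0, 0, 1], [0, 0, 0, 0, 0, 0, 1], [0, 0, 0, 0, 0, 0, 1], [0, 0, 0, 0, 0, 0, 1], [0, 0, 0, 0, 0, 0, 1], [0, 0, 0, 0, 0, 0, 1], [0, 0, 0, 0, 0, 0, 1], [0, 0, 0, 0, 0, 0, 1], [0, 0, 0, 0, 0, 0, 1]],
  ],
)

```text
time: 16.7
tool_pos: [0.626, -0.1523, 0.3357]
tool_rot: [0.293, 0.606, 0.666, 0.322]
contact_force: [-0.5, -0.5, -3.4]
gripper_width: 0.148
grasp_force: 59.3
```

```bash
python3 - <<'E'
from h import *
need(ch(.033,-.005,.334))
g=grab('scene');f=grab('top')
b=cv2.resize(g['pixels'][160:340,140:340],(400,360),interpolation=2)
a=cv2.resize(f['pixels'][90:216,310:450],(400,360),interpolation=2)
cv2.imwrite('pics/pour.png',np.hstack([b,a]))
E
```

```text
t 16.7 pos [ 0.626  -0.1523  0.3357] yaw x [-0.0954  0.9954 -0.0001] z [ 0.7798  0.0747 -0.6216] F [-0.469  -0.4637 -3.4146] w 0.148001252895964 59.31228697299957 q [-0.5695 -0.4062  2.0173  0.6812  0.875  -0.9328]
shift/0.12: [-0.0106 -0.0136  0.006 ]
```

View pics/pour.png

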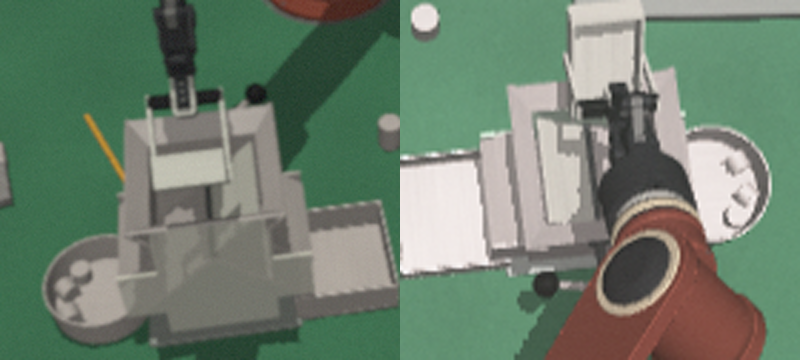

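Both views show three plugs in the round pan, at (740,160), (742,195) and (735,213) in the top crop, and the scoop is empty. I'll level it and return.

Request:
move_arm(
  plan=[
    [[0, 0, 0, 0.7, 0, 0, 1], [0, 0, 0, 0.7, 0, 0, 1], [0, 0, 0, 0.7, 0, 0, 1], [0, 0, 0, 0.7, 0, 0, 1], [0, 0, 0, 0.7, 0, 0, 1], [0, 0, 0, 0.7, 0, 0, 1], [0, 0, 0, 0.7, 0, 0, 1], [0, 0, 0, 0.7, 0, 0, 1], [0, 0, 0, 0.4, 0, 0, 1], [0, 0, 0, 0, 0, 0, 1]],
  ],
)

```text
time: 18.05
tool_pos: [0.6272, -0.152, 0.3352]
tool_rot: [0.0, 0.672, 0.74, 0.001]
contact_force: [-0.6, 1.5, -2.2]
gripper_width: 0.151
grasp_force: 59.2
```

Request:
move_arm(
  plan=[
    [[0.1, -0.03, 0, 0, 0, 0, 1], [0.2, -0.06, 0, 0, 0, 0, 1], [0.3, -0.08, 0, 0, 0, 0, 1], [0.38, -0.12, 0, 0, 0, 0, 1], [0.4, -0.12, 0, 0, 0, 0, 1], [0.4, -0.12, 0, 0, 0, 0, 1], [0.4, -0.12, 0, 0, 0, 0, 1], [0.4, -0.12, 0, 0, 0, 0, 1], [0.3, -0.09, 0, 0, 0, 0, 1], [0.15, -0.05, 0, 0, 0, 0, 1]],
  ],
)

```text
time: 19.3
tool_pos: [0.4806, 0.2013, 0.3362]
tool_rot: [0.0, 0.672, 0.741, 0.001]
contact_force: [-0.6, -0.2, -2.3]
gripper_width: 0.149
grasp_force: 59.2
```

```bash
python3 - <<'E'
from h import *
sx=np.array([-.998,-.05,0]);sy=np.array([.05,-.998,0])
R=Ro.from_matrix(np.c_[-sy,-sx,[0,0,-1]])
need([.4782,.2331,.1],R)
E
```

```text
t 19.3 pos [0.4806 0.2013 0.3362] yaw x [-0.0981  0.9952  0.0007] z [ 0.0012  0.0009 -1.    ] F [-0.5944 -0.1729 -2.2804] w 0.14934597569894184 59.21000897884369 q [ 0.2535 -0.239   1.7135  0.0005  1.6657  0.1553]
shift/0.12: [0.264  0.0036 1.9681]
turn/.15: [ 0.0087 -0.005   0.3216]
```

Request:
move_arm(
  plan=[
    [[0.13, 0, 0.1, 0, 0, 0.16, 1], [0.13, 0, 0.2, 0, 0, 0.16, 1], [0, 0, 0.3, 0, 0, 0, 1], [0, 0, 0.3, 0, 0, 0, 1], [0, 0, 0.3, 0, 0, 0, 1], [0, 0, 0.3, 0, 0, 0, 1], [0, 0, 0.25, 0, 0, 0, 1], [0, 0, 0.15, 0, 0, 0, 1], [0, 0, 0.06, 0, 0, 0, 1], [0, 0, 0, 0, 0, 0, 1]],
  ],
)

```text
time: 20.55
tool_pos: [0.4804, 0.2304, 0.101]
tool_rot: [0.0, 0.69, 0.724, 0.0]
contact_force: [-0.2, 0.1, -1.3]
gripper_width: 0.15
grasp_force: 59.2
```

```bash
python3 - <<'E'
from h import *
need([.4782,.2331,.0686])
E
```

```text
t 20.55 pos [0.4804 0.2304 0.101 ] yaw x [-0.0474  0.9989  0.0002] z [ 0.0007  0.0002 -1.    ] F [-0.1956  0.0968 -1.2518] w 0.14981095588449597 59.17857348918915 q [ 0.3075 -0.0496  1.9416  0.      1.2489  0.2601]
shift/0.12: [ 0.0234 -0.0173  0.2704]
```

Request:
move_arm(
  plan=[
    [[0, 0, 0.1, 0, 0, 0, 1], [0, 0, 0.08, 0, 0, 0, 1], [0, 0, 0.04, 0, 0, 0, 1], [0, 0, 0.02, 0, 0, 0, 1], [0, 0, 0.015, 0, 0, 0, 1], [0, 0, 0.01, 0, 0, 0, 1], [0, 0, 0.005, 0, 0, 0, 1], [0, 0, 0, 0, 0, 0, 1], [0, 0, 0, 0, 0, 0, 1], [0, 0, 0, 0, 0, 0, 1]],
  ],
)

```text
time: 21.8
tool_pos: [0.4802, 0.2304, 0.0687]
tool_rot: [0.0, 0.69, 0.724, 0.0]
contact_force: [-4.0, -0.8, 6.0]
gripper_width: 0.148
grasp_force: 60.3
```

Request:
move_arm(
  plan=[
    [[0, 0, 0, 0, 0, 0, 0.8], [0, 0, 0, 0, 0, 0, 0.5], [0, 0, 0, 0, 0, 0, 0], [0, 0, 0, 0, 0, 0, 0], [0, 0, 0, 0, 0, 0, 0], [0, 0, 0, 0, 0, 0, 0], [0, 0, -0.1, 0, 0, 0, 0], [0, 0, -0.2, 0, 0, 0, 0], [0, 0, -0.3, 0, 0, 0, 0], [0, 0, -0.4, 0, 0, 0, 0]],
  ],
)

```text
time: 23.05
tool_pos: [0.4793, 0.2301, 0.1889]
tool_rot: [-0.0, 0.69, 0.724, -0.001]
contact_force: [-0.2, 0.5, 0.5]
gripper_width: 0.998
grasp_force: 0.0
```

Request:
move_arm(
  plan=[
    [[0, 0, -0.4, 0, 0, 0, 0], [0, 0, -0.3, 0, 0, 0, 0], [0, -0.2, -0.2, 0, 0, 0, 0], [-0.3, 0, 0, 0, 0, 0, 0], [-0.4, 0, 0, 0, 0, 0, 0], [-0.4, 0, 0, 0, 0, 0, 0], [0, 0, 0, 0, 0, 0, 0], [0, 0, 0, 0, 0, 0, 0], [0, 0, 0, 0, 0, 0, 0], [0, 0, 0, 0, 0, 0, 0]],
  ],
)

```text
time: 24.3
tool_pos: [0.4623, 0.0982, 0.2962]
tool_rot: [-0.0, 0.69, 0.724, 0.0]
contact_force: [-0.1, 0.6, -0.4]
gripper_width: 0.996
grasp_force: 0.0
```

```bash
python3 - <<'E'
from h import *
need([.4782,.2331,.0686])
g=grab('scene')
cv2.imwrite('pics/end.png',cv2.resize(g['pixels'][130:340,150:430],(800,600),interpolation=2))
E
```

```text
t 24.3 pos [0.4623 0.0982 0.2962] yaw x [-0.0492  0.9988  0.0001] z [-0.      0.0001 -1.    ] F [-0.0882  0.6387 -0.422 ] w 0.9960056521156735 0.0 q [ 0.0516 -0.3531  1.8695  0.0001  1.6252  0.0024]
shift/0.12: [1.1162 0.1877 1.8965]
```

View pics/end.png

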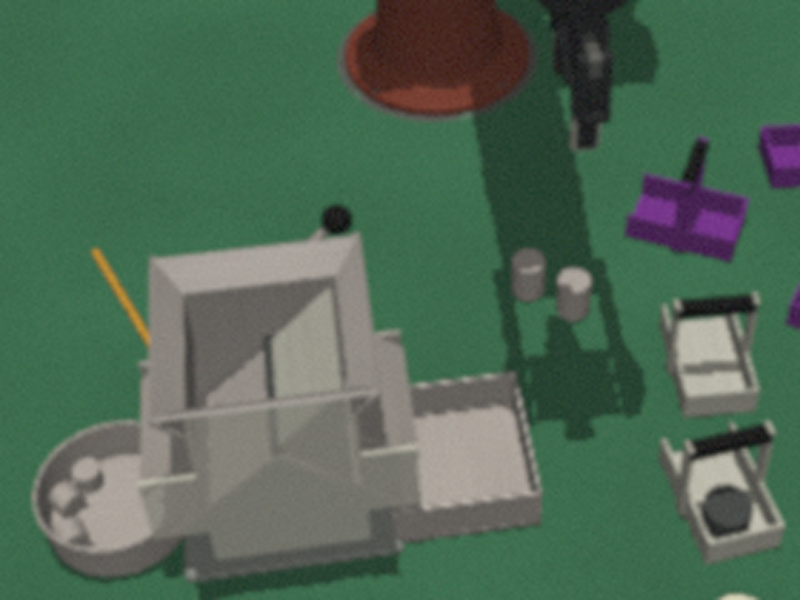

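The three plugs are in the round pan at about (75,500). The empty scoop stands upright at (712,355), and the disc scoop is untouched.

```bash
python3 -c "
from plant import manip
print(manip.job_done())"
```

```text
the job is handed in; nothing more can be done
None
```

The job is handed in: the lever is fully over, all three plugs went through the chute into the round pan, the empty scoop is back upright on the table, and the other scoop was not touched.

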